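Make up a block-printing kit and a paint-mulling kit

ROBOT

A 7-joint arm with a two-finger parallel gripper is mounted at the origin on the work surface. World frame = base frame: x ahead of the robot, y to its left, z up, the work surface at z = 0. Lengths are in m, angles in rad, forces in N, time in s.
With the tool pointing down it reaches from about 0.4 to 0.85 m from the base axis. Payload 10.4 kg.
Tool frame: the origin (TCP) lies between the finger pads; the fingertips stand 22 mm ahead of it and the grasp point (between the pads) lies 3 mm ahead of it; z points along the fingers, y is the line along which they close (so a half turn about z gives the same grasp; the last joint's range is limited). The gripper opens to 87 mm and grips with 3 to 60 N. Pads are 19 mm wide; open, the fingers measure 117 mm over their backs; the gripper's body (75 mm by 190 mm) begins 51 mm behind the grasp point.
Start: joints at [1.11, 0.332, -0.065, 1.46, 0.022, 1.35, -0.088], TCP at [0.265, -0.566, 0.245] pointing down, gripper open.
Joint ranges: [-2.6, 2.6], [-0.5, 2.12], [-1.47, 1.34], [0.16, 2.42], [-1.27, 4.41], [0.06, 2.06], [-2.6, 2.6]. Speed limits (rad/s): [2.22, 2.22, 2.79, 2.79, 3.14, 3.14, 3.14].

INTERFACE

Orientations are given as a unit quaternion [x, y, z, w].
In Python, from station import manip gives the robot as it stands.
- The arm moves only by the tool arm_command, never from a script. Its argument "series" is one flat list of numbers, 5 for each row, row after row: the closure, from -1 (fully open) to 1 (shut), then the shift along the tool's x, y, z in cm, then the turn about the tool's z in degrees. A call has 1 to 10 rows; each row shifts and turns the commanded pose from where the row before left it, along the tool's axes as they then stand; what a row does not reach is not made up. A row lasts 1/12 s, in which the tool goes at most 41.7 mm and 7.16 degrees, less where a joint would pass 70% of its speed; a pose out of reach is approached as far as the arm can. A call with a gripper value outside its range is refused whole. The fingers move at their own pace and stop on an object; the grip force is fixed at half the most. Time passes only in rows, so rows that do not move let the fingers close. It gives the time, the measured TCP pose, the force, the opening and the grip force at its end, in the units of the state.
- manip.read_state(): the state, without advancing time (a new reading comes with each control period).
- manip.read_camera(name): name is "scene" or "top" or "wrist"; returns a dict with "frame" (480x640x3 uint8, red, green, blue), "mtx" (3x3 intrinsics, pixels), "k1" (the pictures are not rectified: a ray, as slopes to the right and down, at radius r is drawn at 1 + k1 r^2 times it, then the intrinsics apply), "rvec" (rotation vector, rad) and "tvec" (3), from world to camera coordinates, as OpenCV has them; the wrist camera has in their place "mount" (4x4, takes a point from camera to tool coordinates, whose origin is the TCP and whose axes are the flange's). Camera axes: x right, y down, z forward; pixel columns grow to the right and rows downward; lengths in m; the calibration is good to about 2 mm. A picture is of the moment at which its call begins: read the wrist's pose just before it. There is no depth.
- manip.close_job(): hands the job in; it is judged then, once.
The state is a dict: "t": time; "joints": joint angles; "qvel": joint speeds; "joint_efforts": joint torques, N m; "tcp_pos": TCP position; "tcp_rot": TCP orientation; "contact_force": force on the tool from outside, world axes, zero at the start; "wrist_torque": the same for the moment, N m; "finger_gap": finger opening in m; "grasp_force": force on a finger pad.
Only numpy, scipy, OpenCV 4.12 (cv2) and the standard library are available. Lean on these libraries where they do the work, as an engineer would, in place of code of your own. Each camera call takes 0.05 s, during which the arm holds its last target. There are 200 camera calls.

TASK

Make up two kits for the print workshop: in the wooden tray, the printing block flat in the large bay and the tall jar in the small bay; in the white tray, the wide jar and the muller, one in each bay, either way round. The block is kept in its frame by a swing tab, so turn the tab fully aside and then lift the block out by its grip. Set everything down gently, upright on the tray floor, never dropping it, and leave the open empty jar where it stands.

Things in the scene. Friction and masses are not known exactly. Their poses are not given: they have to be found in the camera images.
- wood_tray: Wooden kit tray, fixed to the bench, outside 190 mm (its x) x 140 mm (its y), walls 15 mm high and 5 mm thick, floor 4 mm thick (top of the floor at z = 0.004 in its frame). One divider across x, 15 mm high: the large bay, 100 x 130 mm inside, has its centre at x = -0.040, y = 0 in the tray's frame; the small bay, 75 mm (x) x 130 mm (y), has its centre at x = +0.0525, y = 0. Origin: centre of the underside.
- white_tray: White enamel kit tray, fixed to the bench, outside 175 mm (its x) x 110 mm (its y), walls 15 mm high and 5 mm thick, floor 4 mm thick (top at z = 0.004 in its frame). A divider 15 mm high makes two equal bays, each 80 mm (x) x 100 mm (y) inside, with centres at x = -0.0425 and x = +0.0425, y = 0 in the tray's frame. Origin: centre of the underside.
- frame: Dark wooden storage frame, fixed to the bench, 17 mm high, reaching from x = -0.076 to x = +0.056 and 140 mm along y in its own frame. Its recess, 86 mm (x) x 116 mm (y) with the floor at z = 0.004, is centred on the origin and holds the printing block with its axes along the frame's. The origin is under the centre of the recess. The swing tab's pivot (a vertical axis) is at x = -0.062, y = 0 on the near (-x) rim.
- tab (a joint): Angle of the brass swing tab about its vertical pivot, rad, counter-clockwise from above, range -0.30 to 1.75. At 0 its nose points along the frame's +x and overlaps the block's edge by 10 mm; it starts between -0.2 and 0.2. At 1.3 or more it is clear of the block; 1.57 is a quarter turn. It stays where it is left (slight friction, under 2 N at the post). The tab is a flat bar 70 mm long, 12 mm wide, lying 18 to 23 mm above the bench.
- tab_post (a point): Top of the upright round brass post, 10 mm in diameter, with which the tab is turned: it stands on the tab's tail, outside the nose, 32 mm from the pivot (on the frame's -x side of the pivot when the tab is at 0; it moves towards the frame's -y as the joint value grows, ending at x = -0.062, y = -0.032 in the frame after a quarter turn). This point is 57 mm above the bench; the post is free from 23 mm above the bench up to here.
- block: Printing block lying in the frame: wooden plate 80 mm (x) x 110 mm (y) x 12 mm thick, grey lino on the underside, with a wooden grip bar standing on the middle of its top: 16 mm wide (x), 50 mm long (y), its top 48 mm above the block's underside. Origin: centre of the underside. 110 to 220 g. It looks the same after a half turn.
- tall_jar: Closed tall amber glass jar with a black lid, a plain cylinder 42 mm in diameter and 88 mm high, standing. Origin: centre of the underside. 110 to 220 g.
- wide_jar: Closed low amber glass jar with a black lid, a plain cylinder 60 mm in diameter and 55 mm high, standing. Origin: centre of the underside. 110 to 220 g.
- muller: Muller (paint grinder) standing on its stone foot, a disc 60 mm in diameter and 16 mm high, with a turned wooden grip above it: 24 mm in diameter at 30 mm height, widening to 38 mm at 78 mm, rounded top at 94 mm. Origin: centre of the underside. 175 to 345 g.
- open_jar: Open, empty white jar with dried olive paint stains, 62 mm in diameter and 50 mm high, standing in the row with the stock. It belongs to no kit and must stay where it is. Origin: centre of the underside.
Things that resemble listed ones, but are neither listed nor needed, are in the scene too. Leave any purple look-alike of the muller alone.

How it is judged:
On the way, in this order (a step that is already met when the one before it is completed fails the run):
1. the tab is turned aside, clear of the block, while the block still lies in its frame (value of joint tab above 1.2 rad and z of block in the frame of frame below 0.012 m and horizontal distance between block and frame below 0.02 m), for 0.2 s.
2. the block is lifted out of the frame (z of block in the frame of frame above 0.03 m), for 0.1 s.
At the end, for the whole second after the job is handed in: Block flat on the floor of the wooden tray's large bay (within 17 mm of its centre each way), tall jar on the floor of its small bay; wide jar and muller on the floor of the white tray, one per bay, either way; each upright (tilt under 0.1 rad), released and at rest (x of block in the frame of wood_tray between -0.057 and -0.023 m and y of block in the frame of wood_tray between -0.017 and 0.017 m and z of block in the frame of wood_tray between 0.001 and 0.008 m and angle between each of block, tall_jar's own z axis and vertical below 0.1 rad and x of tall_jar in the frame of wood_tray between 0.0325 and 0.0725 m and y of tall_jar in the frame of wood_tray between -0.047 and 0.047 m and z of tall_jar in the frame of wood_tray between 0.001 and 0.008 m and ((x of muller in the frame of white_tray between -0.0585 and -0.0265 m and y of muller in the frame of white_tray between -0.026 and 0.026 m and z of muller in the frame of white_tray between 0.001 and 0.008 m and angle between each of muller, wide_jar's own z axis and vertical below 0.1 rad and x of wide_jar in the frame of white_tray between 0.0265 and 0.0585 m and y of wide_jar in the frame of white_tray between -0.026 and 0.026 m and z of wide_jar in the frame of white_tray between 0.001 and 0.008 m) or (x of wide_jar in the frame of white_tray between -0.0585 and -0.0265 m and y of wide_jar in the frame of white_tray between -0.026 and 0.026 m and z of wide_jar in the frame of white_tray between 0.001 and 0.008 m and angle between each of wide_jar, muller's own z axis and vertical below 0.1 rad and x of muller in the frame of white_tray between 0.0265 and 0.0585 m and y of muller in the frame of white_tray between -0.026 and 0.026 m and z of muller in the frame of white_tray between 0.001 and 0.008 m)) and linear speed of each of block, tall_jar, wide_jar, muller below 0.02 m/s and angular speed of each of block, tall_jar, wide_jar, muller below 0.2 rad/s); the robot touches nothing.
It fails at once if the open empty jar is shifted by more than 25 mm or tipped (distance of open_jar from where it was at the start of the episode above 0.025 m or angle between open_jar's own z axis and vertical above 0.35 rad).
It fails at once if the printing block is dropped (falls freely by more than about 25 mm) (contact force between block and anything else below 0.02 N and linear speed of block above 0.7 m/s).
It fails at once if the tall jar is dropped (falls freely by more than about 25 mm) (contact force between tall_jar and anything else below 0.02 N and linear speed of tall_jar above 0.7 m/s).
It fails at once if the wide jar is dropped (falls freely by more than about 25 mm) (contact force between wide_jar and anything else below 0.02 N and linear speed of wide_jar above 0.7 m/s).
It fails at once if the muller is dropped (falls freely by more than about 25 mm) (contact force between muller and anything else below 0.02 N and linear speed of muller above 0.7 m/s).
It also fails if it takes over 112 s, if anything falls off the work surface, if the arm or the gripper's body presses on something with over 40 N, if the wrist force passes 120 N, or if a joint passes its speed limit or range.

## Working session

There is one attempt and no reset: what is moved stays moved. The work goes in short steps, Python scripts to look and compute and a tool call to move; the robot and the scene stay as the last step left them, time stands still between calls to the robot, and variables do not carry over. Pictures are saved under pics/ and viewed, at most 14 in all, crops included, and the job is handed in when it is done.

Besides the shell and the picture viewer there is one more tool, called as name(argument=value, ...) on one line, values as JSON. arm_command: Moves the arm, as the interface text tells. Its arguments: {"type":"object","properties":{"series":{"type":"array"}},"required":["series"]}

```bash
mkdir -p pics
cat > h.py <<'E'
import numpy as np, cv2
from station import manip
from scipy.spatial.transform import Rotation as R
def cam(name,fn=None):
    s=manip.read_state(); c=manip.read_camera(name)
    if fn: cv2.imwrite('pics/'+fn,c['frame'][:,:,::-1])
    if 'rvec' in c:
        Rc=cv2.Rodrigues(np.array(c['rvec'],float))[0]; t=np.array(c['tvec'],float).ravel()
        Rw=Rc.T; o=-Rc.T@t
    else:
        M=np.array(c['mount']); Rt=R.from_quat(s['tcp_rot']).as_matrix()
        Rw=Rt@M[:3,:3]; o=Rt@M[:3,3]+np.array(s['tcp_pos'])
    return dict(K=np.array(c['mtx'],float),k1=float(c['k1']),Rw=Rw,o=o,frame=c['frame'])
def ray(c,uv):
    x=np.linalg.inv(c['K'])@[uv[0],uv[1],1]; d=x[:2]; u=d.copy()
    for _ in range(30): u=d/(1+c['k1']*(u@u))
    return c['Rw']@[u[0],u[1],1]
def at(c,uv,z):
    r=ray(c,uv); return c['o']+r*(z-c['o'][2])/r[2]
def proj(c,P):
    p=c['Rw'].T@(np.array(P)-c['o']); u=p[:2]/p[2]; u=u*(1+c['k1']*(u@u)); return (c['K']@[u[0],u[1],1])[:2]
def st():
    s=manip.read_state(); Rm=R.from_quat(s['tcp_rot']).as_matrix()
    print('t',round(s['t'],2),'p',np.round(s['tcp_pos'],4),'x',np.round(Rm[:,0],3),'y',np.round(Rm[:,1],3),'gap',round(s['finger_gap'],4),'F',np.round(s['contact_force'],1),'j',np.round(s['joints'],2)); return s,Rm
def go(x,y,z=None,yaw=None):
    """shift in tool axes cm, turn deg; yaw= desired world angle of tool y mod 180"""
    s,Rm=st(); p=np.array(s['tcp_pos']); d=np.array([x,y,p[2] if z is None else z])-p
    out=Rm.T@d*100
    if yaw is not None:
        a=np.degrees(np.arctan2(Rm[1,1],Rm[0,1])); dy=(yaw-a+90)%180-90
        print('world turn',round(dy,1),'tool turn',round(-dy,1))
    print('shift cm',np.round(out,2))
E
python3 - <<'E'
from h import *
import pickle
d={}
for n in('top','scene'): d[n]=cam(n,n+'0.png'); print(n,d[n]['o'])
pickle.dump(d,open('c0.pkl','wb')); st()
E
```

```text
top [ 0.37081758 -0.01614749  1.01776733]
scene [1.30645915 0.26582898 1.04415582]
t 0.1 p [ 0.2648 -0.5658  0.2438] x [ 0.906  0.424 -0.   ] y [ 0.424 -0.906 -0.001] gap 0.0869 F [-0.3  0.6  0.7] j [ 1.11  0.33 -0.06  1.46  0.02  1.35 -0.09]
```

View pics/top0.png

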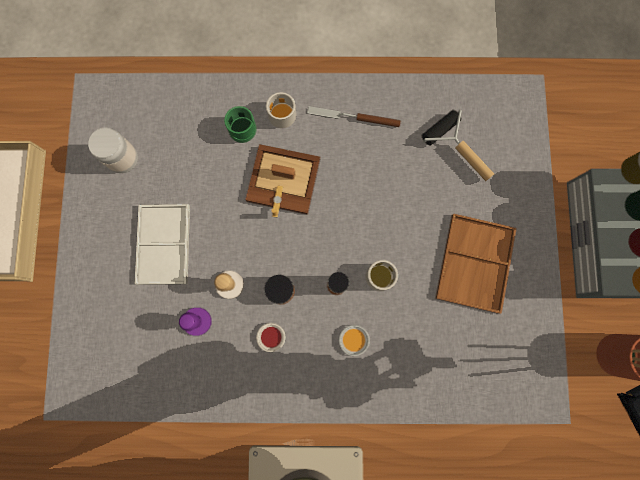

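View pics/scene0.png

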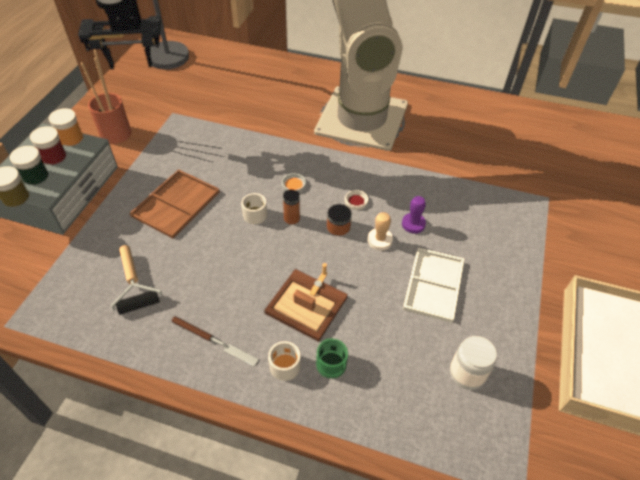

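Top view, where image up is +x and left is +y:
- White tray (162,244), wooden tray (477,263), frame and tab (283,180), white-footed muller (229,284).
- Wide jar (279,289), tall jar (338,283), open olive-stained jar (382,275).
- Look-alikes: purple muller (195,321), red and orange paint bowls (270,337) and (353,340), a white jar (112,150), and cups at the far side. None of these match the list.

I'll enlarge both areas to confirm.

Run:
```python
import cv2
i=cv2.imread('pics/top0.png')
cv2.imwrite('pics/a.png',cv2.resize(i[140:340,130:330],(800,800),interpolation=3)[:600])
cv2.imwrite('pics/b.png',cv2.resize(i[205:355,320:520],(800,600),interpolation=3))
c=cv2.resize(i[260:340,180:400],(800,291),interpolation=3);cv2.imwrite('pics/c.png',c)
```

```text
(no output)
```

View pics/a.png

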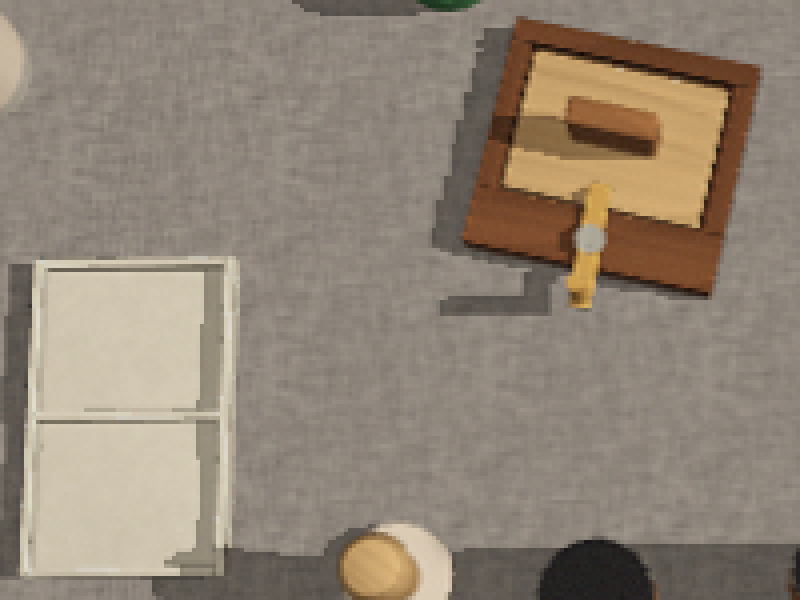

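View pics/b.png

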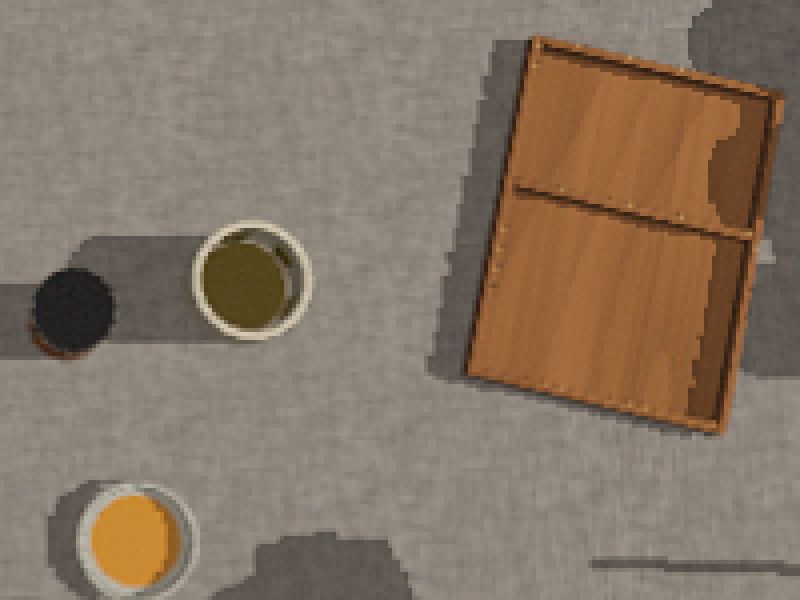

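Crop a shows the frame, tab and white tray. The white-footed muller and the solid black-lidded wide jar are at its lower edge. Crop b shows the black-lidded tall jar at (74,310), the open olive jar at (252,280), and the wooden tray with its large bay nearer the robot. All match their descriptions. Next I'll compute positions.

```bash
cat > loc.py <<'E'
from h import *
import pickle
c=pickle.load(open('c0.pkl','rb'))['top']
A=lambda u,v:(130+(u+.5)/4-.5,140+(v+.5)/4-.5)
B=lambda u,v:(320+(u+.5)/4-.5,205+(v+.5)/4-.5)
def rect(n,f,q,z,L):
    P=np.array([at(c,f(*p),z)[:2] for p in q]); m=P.mean(0)   # order FL,FR,NR,NL
    x=(P[0]+P[1]-P[2]-P[3])/2; y=(P[0]+P[3]-P[1]-P[2])/2
    print(n,m.round(4),'x len',np.linalg.norm(x).round(4),'yaw x',np.degrees(np.arctan2(x[1],x[0])).round(1),'y len',np.linalg.norm(y).round(4),'yaw y-90',(np.degrees(np.arctan2(y[1],y[0]))-90).round(1))
rect('wood',B,[(533,37),(782,93),(722,433),(466,376)],.015,0)
rect('white',A,[(35,261),(238,257),(226,575),(21,575)],.015,0)
rect('frame',A,[(517,17),(761,67),(712,297),(463,242)],.017,0)
print('block grip top',at(c,A(614,118),.052)[:2],'plate',np.mean([at(c,A(*p),.016)[:2] for p in[(535,48),(729,90),(700,227),(505,187)]],axis=0))
print('pivot',at(c,A(591,238),.025)[:2],'post',at(c,A(577,284),.057)[:2],'nose',at(c,A(599,186),.023)[:2])
print('muller top',at(c,A(378,567),.085)[:2])
print('wide',at(c,(279,289),.055)[:2],'tall',at(c,B(74,310),.088)[:2],'open',at(c,B(252,280),.05)[:2])
print('nadir',proj(c,[*c['o'][:2],0]))
E
python3 loc.py
```

```text
wood [ 0.4947 -0.3628] x len 0.1887 yaw x -13.2 y len 0.1379 yaw y-90 -12.5
white [0.533 0.315] x len 0.1736 yaw x 0.9 y len 0.1112 yaw y-90 0.9
frame [0.6797 0.0551] x len 0.1329 yaw x -11.4 y len 0.1397 yaw y-90 -12.2
block grip top [0.68906694 0.05249383] plate [0.68971756 0.05314677]
pivot [0.63009108 0.06579164] post [0.59691757 0.0700284 ] nose [0.65989616 0.06212025]
muller top [0.4458554  0.16365591]
wide [0.43340547 0.05657791] tall [ 0.44551946 -0.06253761] open [ 0.46454692 -0.15620701]
nadir [314.43523274 320.24486296]
```

```bash
python3 -c "
from h import *
go(.597,.07,.16)
from h import manip
c=manip.read_camera('wrist');print(np.round(c['mount'],3),c['mtx'])"
```

```text
t 0.1 p [ 0.2648 -0.5658  0.2438] x [ 0.906  0.424 -0.   ] y [ 0.424 -0.906 -0.001] gap 0.0869 F [-0.3  0.6  0.7] j [ 1.11  0.33 -0.06  1.46  0.02  1.35 -0.09]
shift cm [ 57.04 -43.49   8.44]
[[-0.    -0.97  -0.243  0.066]
 [ 1.     0.    -0.001  0.001]
 [ 0.001 -0.243  0.97  -0.14 ]
 [ 0.     0.     0.     1.   ]] [[348.75743395   0.         312.42157286]
 [  0.         348.75743395 240.05901334]
 [  0.           0.           1.        ]]
```

arm_command(series=[-0.5,2.85,-2.17,0,0,-0.5,2.85,-2.17,0,0,-0.5,2.85,-2.17,0,0,-0.5,2.85,-2.17,0,0,-0.5,2.85,-2.17,0,0,-0.5,2.85,-2.17,0,0,-0.5,2.85,-2.17,0,0,-0.5,2.85,-2.17,0,0,-0.5,2.85,-2.17,0,0,-0.5,2.85,-2.17,0,0])

```text
t: 0.98
tcp_pos: [0.4315, -0.247, 0.2445]
tcp_rot: [0.976, 0.217, -0.0, 0.0]
contact_force: [1.5, -0.2, 0.8]
finger_gap: 0.0654
grasp_force: 0.0
```

arm_command(series=[-0.5,2.85,-2.17,0,0,-0.5,2.85,-2.17,0,0,-0.5,2.85,-2.17,0,0,-0.5,2.85,-2.17,0,0,-0.5,2.85,-2.17,0,0,-0.5,2.85,-2.17,1.4,0,-0.5,2.85,-2.17,1.4,0,-0.5,2.85,-2.17,1.8,0,-0.5,2,-1.5,1.8,0,-0.5,0,0,2,0])

```text
t: 1.82
tcp_pos: [0.577, 0.0339, 0.1599]
tcp_rot: [0.975, 0.221, 0.001, -0.002]
contact_force: [0.0, -0.4, -0.3]
finger_gap: 0.0649
grasp_force: 0.0
```

```bash
python3 -c "
from h import *
import pickle
go(.597,.07,.052)
c=cam('wrist','w1.png');pickle.dump(c,open('w1.pkl','wb'))
print(proj(c,[.597,.07,.057]),proj(c,[.629,.066,.023]))"
```

```text
t 1.82 p [0.577  0.0339 0.1599] x [0.903 0.43  0.003] y [ 0.43  -0.903 -0.003] gap 0.0649 F [ 0.  -0.4 -0.3] j [ 0.33  0.34 -0.56  1.67  0.19  1.18 -1.4 ]
shift cm [ 3.34 -2.37 10.81]
[278.1390042  200.51560874] [304.07211708 159.94253904]
```

View pics/w1.png

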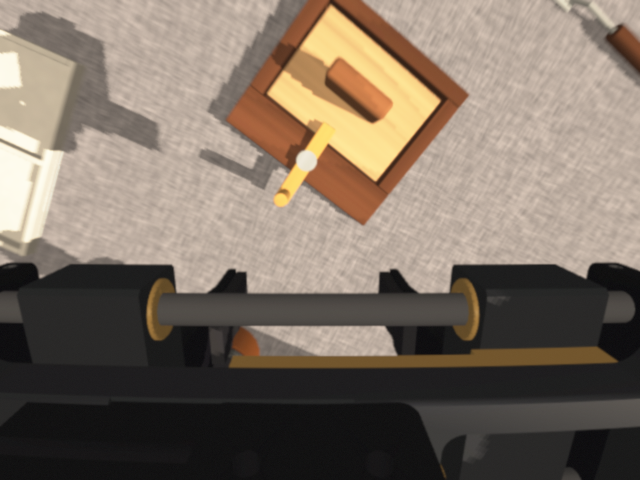

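The post top is at (282,199) and the pivot cap at (306,160). Both are within 3 mm of my estimates, so I'll go down on the post.

```bash
python3 -c "
from h import *
import pickle
c=pickle.load(open('w1.pkl','rb'))
print(at(c,(282,199),.057),at(c,(306,160),.025),at(c,(357,79),.052), [at(c,p,.017).round(4) for p in [(333,-4),(466,97),(364,223),(229,120)]])
p=at(c,(282,199),.057); go(p[0],p[1],.054)"
```

```text
[0.5991295  0.06799604 0.057     ] [0.62965304 0.06460502 0.025     ] [0.69275728 0.05626482 0.052     ] [array([0.7445, 0.0972, 0.017 ]), array([ 0.7262, -0.026 ,  0.017 ]), array([ 6.041e-01, -3.000e-04,  1.700e-02]), array([0.6315, 0.1319, 0.017 ])]
t 1.87 p [0.5742 0.0305 0.1554] x [ 0.904  0.428 -0.004] y [ 0.428 -0.904 -0.004] gap 0.0653 F [-2.  -1.  -4.3] j [ 0.33  0.35 -0.55  1.68  0.19  1.18 -1.4 ]
shift cm [ 3.9  -2.28 10.13]
```

arm_command(series=[-0.5,1.9,-1.2,1,0,-0.5,1.9,-1.1,1,0,-0.5,0,0,2,0,-0.5,0,0,2,0,-0.5,0,0,0,0,-0.5,0,0,0,0])

```text
t: 2.37
tcp_pos: [0.5998, 0.0631, 0.1003]
tcp_rot: [0.976, 0.217, -0.001, 0.0]
contact_force: [-0.1, -1.1, 0.0]
finger_gap: 0.0649
grasp_force: 0.0
```

```bash
python3 -c "
from h import *
go(.598,.069,.054)"
```

```text
t 2.37 p [0.5998 0.0631 0.1003] x [ 0.906  0.423 -0.002] y [ 0.423 -0.906 -0.   ] gap 0.0649 F [-0.1 -1.1  0. ] j [ 0.25  0.46 -0.54  1.66  0.26  1.1  -1.5 ]
shift cm [ 0.09 -0.61  4.63]
```

arm_command(series=[-0.5,0.1,-0.6,1.5,0,-0.5,0,0,1.6,0,-0.5,0,0,1.5,0,1,0,0,0,0,1,0,0,0,0,1,0,0,0,0,1,0,0,0,0,1,0,0,0,0,1,0,0,0,0,1,0,0,0,0])

```text
t: 3.2
tcp_pos: [0.599, 0.07, 0.055]
tcp_rot: [0.976, 0.217, 0.0, 0.0]
contact_force: [0.0, 0.1, 0.4]
finger_gap: 0.0263
grasp_force: 0.0
```

```bash
python3 -c "
from h import *
s,Rm=st()
# arc: pivot from frame fit; post rel angle
piv=np.array([.6293,.0655]); p=np.array([.598,.069])
r0=p-piv; print(np.linalg.norm(r0),np.degrees(np.arctan2(r0[1],r0[0])))
a0=np.arctan2(r0[1],r0[0]); prev=p
for k in range(1,13):
    a=a0+np.radians(8*k); q=piv+.032*np.array([np.cos(a),np.sin(a)]); d=Rm.T@np.r_[q-prev,0]*100; prev=q; print(np.round(d[:2],2),q.round(4))
"
```

```text
t 3.2 p [0.599 0.07  0.055] x [0.906 0.424 0.001] y [ 0.424 -0.906  0.   ] gap 0.0263 F [0.  0.1 0.4] j [ 0.22  0.51 -0.53  1.69  0.29  1.01 -1.53]
0.031495078980691565 173.6196288921539
[-0.25  0.37] [0.5973 0.0646]
[-0.15  0.42] [0.5977 0.0602]
[-0.09  0.44] [0.5988 0.0558]
[-0.03  0.45] [0.6004 0.0517]
[0.04 0.45] [0.6027 0.0478]
[0.1  0.44] [0.6054 0.0442]
[0.16 0.42] [0.6086 0.0411]
[0.21 0.39] [0.6122 0.0385]
[0.27 0.36] [0.6161 0.0364]
[0.31 0.32] [0.6203 0.0348]
[0.35 0.27] [0.6246 0.0338]
[0.39 0.22] [0.6291 0.0335]
```

arm_command(series=[1,0,0,0,0,1,0,0,0,0,1,0,0,0,0,1,0,0,0,0,1,0,0,0,0,1,-0.1,0.2,0,0,1,-0.1,0.2,0,0])

```text
t: 3.78
tcp_pos: [0.5984, 0.0675, 0.0546]
tcp_rot: [0.976, 0.218, 0.0, -0.001]
contact_force: [-4.7, 7.5, 2.2]
finger_gap: 0.009
grasp_force: 30.0
```

arm_command(series=[1,-0.15,0.42,0,0,1,-0.09,0.44,0,0,1,-0.03,0.45,0,0,1,0.04,0.45,0,0,1,0.1,0.44,0,0,1,0.16,0.42,0,0,1,0.21,0.39,0,0,1,0.27,0.36,0,0,1,0.31,0.32,0,0])

```text
t: 4.53
tcp_pos: [0.6206, 0.0371, 0.0544]
tcp_rot: [0.976, 0.218, -0.001, -0.001]
contact_force: [-5.6, 6.2, 3.0]
finger_gap: 0.0092
grasp_force: 30.0
```

arm_command(series=[1,0.35,0.27,0,0,1,0.39,0.22,0,0,1,0,0,0,0,1,0,0,0,0,1,0,0,0,0])

```text
t: 4.95
tcp_pos: [0.6298, 0.0354, 0.0544]
tcp_rot: [0.976, 0.218, -0.001, -0.001]
contact_force: [-3.8, 4.2, 2.2]
finger_gap: 0.0091
grasp_force: 30.0
```

arm_command(series=[-0.2,0,0,0,0,-0.2,0,0,0,0,-0.2,0,0,0,0,-0.2,0,0,-2,0,-0.2,0,0,-3,-7,-0.2,0,0,-3,-7,-0.2,0,0,0,-7,-0.2,0,0,0,-7,-0.2,0,0,0,-7,-0.2,0,0,0,-7])

```text
t: 5.78
tcp_pos: [0.6308, 0.0337, 0.1348]
tcp_rot: [0.832, 0.555, 0.0, 0.0]
contact_force: [0.3, 0.1, 0.6]
finger_gap: 0.0515
grasp_force: 0.0
```

arm_command(series=[-0.2,0,0,0,-7,-0.2,0,0,0,-4,-0.2,0,0,0,0,-0.2,0,0,0,0])

```text
t: 6.12
tcp_pos: [0.6306, 0.0338, 0.1345]
tcp_rot: [0.778, 0.629, 0.0, 0.0]
contact_force: [0.6, 0.1, -0.1]
finger_gap: 0.0522
grasp_force: 0.0
```

```bash
python3 -c "
from h import *
import pickle
go(.6893,.0528,.044,-12)
c=cam('wrist','w2.png');pickle.dump(c,open('w2.pkl','wb'))
print(proj(c,[.6893,.0528,.052]))"
```

```text
t 6.12 p [0.6306 0.0338 0.1345] x [ 0.21   0.978 -0.   ] y [ 0.978 -0.21   0.   ] gap 0.0522 F [ 0.6  0.1 -0.1] j [ 0.4   0.52 -0.7   1.54  0.35  1.2  -0.57]
world turn 0.1 tool turn -0.1
shift cm [3.08 5.34 9.05]
[395.29376247 208.60407635]
```

View pics/w2.png

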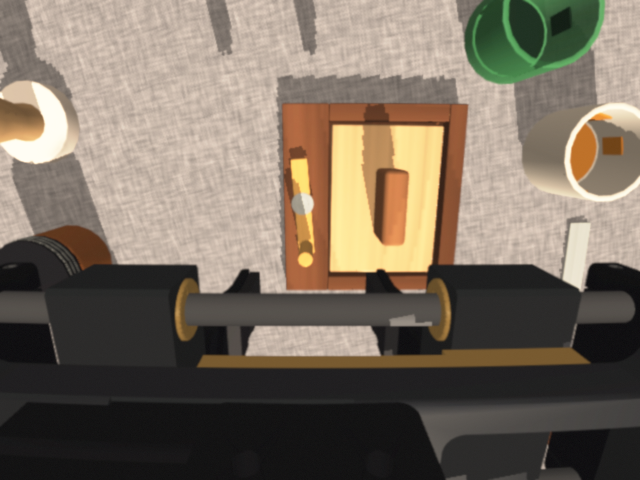

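The tab is turned fully aside, and the grip bar at (397,207) matches the prediction. Descending now.

arm_command(series=[-0.2,1.5,2.7,0,0,-0.2,1.6,2.6,0,0,-0.2,0,0,2,0,-0.2,0,0,2.5,0,-0.2,0,0,2.5,0,-0.2,0,0,2,0,-0.2,0,0,0,0,1,0,0,0,0,1,0,0,0,0,1,0,0,0,0])

```text
t: 7.0
tcp_pos: [0.6896, 0.0538, 0.0464]
tcp_rot: [0.777, 0.63, 0.001, 0.001]
contact_force: [-0.2, -0.4, 0.4]
finger_gap: 0.0389
grasp_force: 0.0
```

arm_command(series=[1,0,0,0,0,1,0,0,0,0,1,0,0,0,0,1,0,0,0,0,1,0,0,0,0,1,0,0,0,0,1,0,0,0,0])

```text
t: 7.58
tcp_pos: [0.689, 0.0537, 0.045]
tcp_rot: [0.777, 0.63, 0.0, 0.0]
contact_force: [-1.0, -0.5, 4.8]
finger_gap: 0.0157
grasp_force: 30.0
```

arm_command(series=[1,0,0,-1,0,1,0,0,-2,0,1,0,0,-3,0,1,0,0,-3,0,1,0,0,-3,0,1,0,0,-2.5,0,1,-1,-0.3,0,0,1,-2.2,-0.7,0,0,1,-3.4,-1.1,0,0,1,-3.4,-1.1,0,0])

```text
t: 8.42
tcp_pos: [0.6357, -0.0374, 0.1891]
tcp_rot: [0.776, 0.631, -0.0, -0.0]
contact_force: [0.6, -0.8, -0.6]
finger_gap: 0.0157
grasp_force: 30.0
```

arm_command(series=[1,-3.4,-1.1,0,0,1,-3.4,-1.1,0,0,1,-3.4,-1.1,0,0,1,-3.4,-1.1,0,0,1,-3.4,-1.1,0,0,1,-3.4,-1.1,0,0,1,-3.4,-1.1,0,0,1,-3.4,-1.1,0,0,1,-3,-0.9,0,0,1,-2,-0.6,0,0])

```text
t: 9.25
tcp_pos: [0.4668, -0.3346, 0.1893]
tcp_rot: [0.778, 0.629, -0.001, -0.0]
contact_force: [0.5, -0.3, -1.1]
finger_gap: 0.0157
grasp_force: 30.0
```

arm_command(series=[1,-1.5,-0.3,0,0,1,0,0,0,0,1,0,0,0,0])

```text
t: 9.5
tcp_pos: [0.4629, -0.3456, 0.1893]
tcp_rot: [0.777, 0.629, -0.0, -0.0]
contact_force: [0.3, 0.9, -0.3]
finger_gap: 0.0156
grasp_force: 30.0
```

```bash
python3 -c "
from h import *
go(.4557,-.3539,.048,-12.8)
cam('wrist','w3.png')
c=cam('top','t3.png')"
```

```text
t 9.5 p [ 0.4629 -0.3456  0.1893] x [0.208 0.978 0.   ] y [ 0.978 -0.208 -0.001] gap 0.0156 F [ 0.3  0.9 -0.3] j [ 1.05  0.32 -0.59  1.64  0.19  1.24  0.21]
world turn -0.8 tool turn 0.8
shift cm [-0.97 -0.52 14.13]
```

View pics/w3.png

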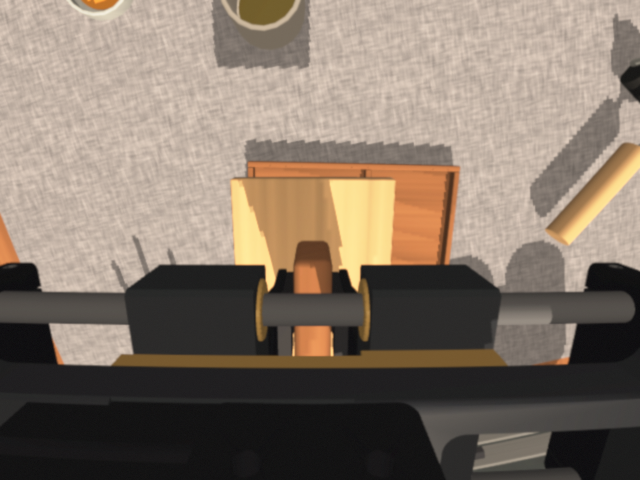

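The block is held level and lined up with the large bay. Lowering it.

arm_command(series=[1,-0.5,-0.25,1,0.8,1,-0.5,-0.25,2.5,0,1,0,0,3,0,1,0,0,3,0,1,0,0,2.2,0,1,0,0,1.2,0,1,0,0,0.6,0,1,0,0,0.5,0,1,0,0,0.2,0,1,0,0,0,0])

```text
t: 10.43
tcp_pos: [0.457, -0.3543, 0.0482]
tcp_rot: [0.781, 0.624, 0.0, 0.001]
contact_force: [-0.6, 1.3, -0.6]
finger_gap: 0.0159
grasp_force: 30.0
```

```bash
python3 -c "
from h import *
go(.4557,-.3539,.0445,-12.8)"
```

```text
t 10.43 p [ 0.457  -0.3543  0.0482] x [ 0.22   0.975 -0.001] y [ 0.975 -0.22   0.001] gap 0.0159 F [-0.6  1.3 -0.6] j [ 1.02  0.48 -0.54  1.76  0.29  0.98  0.15]
world turn -0.1 tool turn 0.1
shift cm [ 0.01 -0.14  0.37]
```

arm_command(series=[1,0,0,0.2,0,1,0,0,0.15,0,1,0,0,0,0,1,0,0,0,0])

```text
t: 10.77
tcp_pos: [0.457, -0.3545, 0.045]
tcp_rot: [0.781, 0.624, 0.0, 0.001]
contact_force: [-0.5, 0.7, 5.0]
finger_gap: 0.0157
grasp_force: 30.0
```

arm_command(series=[-0.2,0,0,0,0,-0.2,0,0,0,0,-0.2,0,0,0,0,-0.2,0,0,0,0,-0.2,0,0,-1,0,-0.2,0,0,-3,0,-0.2,0,0,-4,0,-1,0,0,-4,0,-1,0,0,-3,0,-1,0,0,0,0])

```text
t: 11.6
tcp_pos: [0.4592, -0.3553, 0.2018]
tcp_rot: [0.781, 0.625, 0.001, 0.005]
contact_force: [1.5, 0.8, -0.7]
finger_gap: 0.0647
grasp_force: 0.0
```

```bash
python3 -c "
from h import *
go(.4455,-.0625,.19,None)
go(.4455,-.0625,.19,90)"
```

```text
t 11.6 p [ 0.4592 -0.3553  0.2018] x [ 0.22   0.976 -0.005] y [ 0.975 -0.22   0.009] gap 0.0647 F [ 1.5  0.8 -0.7] j [ 1.07  0.31 -0.59  1.62  0.18  1.25  0.22]
shift cm [28.27 -7.79  0.97]
t 11.6 p [ 0.4592 -0.3553  0.2018] x [ 0.22   0.976 -0.005] y [ 0.975 -0.22   0.009] gap 0.0647 F [ 1.5  0.8 -0.7] j [ 1.07  0.31 -0.59  1.62  0.18  1.25  0.22]
world turn -77.3 tool turn 77.3
shift cm [28.27 -7.79  0.97]
```

arm_command(series=[-0.8,2,-0.5,0,0,-0.8,3.3,-0.9,0,0,-0.8,3.3,-0.9,0,0,-0.8,3.3,-0.9,0,0,-0.8,3.3,-0.9,0,0,-0.8,3.3,-0.9,0,0,-0.8,3.3,-0.9,0,0,-0.8,3.3,-0.9,0,0,-0.8,3,-0.8,0,0,-0.8,0,0,0,0])

```text
t: 12.43
tcp_pos: [0.4442, -0.057, 0.1948]
tcp_rot: [0.779, 0.627, 0.0, 0.0]
contact_force: [0.7, 1.4, -0.4]
finger_gap: 0.0778
grasp_force: 0.0
```

arm_command(series=[-0.8,0,0,2,0,-0.8,0,0,0,0,-0.8,0,0,0,0])

```text
t: 12.68
tcp_pos: [0.4436, -0.0633, 0.1739]
tcp_rot: [0.781, 0.624, -0.0, -0.001]
contact_force: [-0.3, 0.1, 0.3]
finger_gap: 0.0784
grasp_force: 0.0
```

```bash
python3 -c "
from h import *
c=cam('wrist','w4.png')
print([proj(c,p) for p in ([.4455,-.0625,.088],[.433,.0566,.055],[.446,.16,.0])])
go(.4455,-.0625,.058,-12)"
```

```text
[array([315.16873821, 251.42315532]), array([259.85631113,  81.06284329]), array([254.08999567, -41.58021656])]
t 12.73 p [ 0.4441 -0.0634  0.1744] x [0.22  0.975 0.   ] y [ 0.975 -0.22  -0.001] gap 0.0785 F [-0.3 -0.2  1.2] j [ 0.85  0.05 -0.82  1.96  0.04  1.15 -0.2 ]
world turn 0.7 tool turn -0.7
shift cm [ 0.12  0.12 11.64]
```

View pics/w4.png

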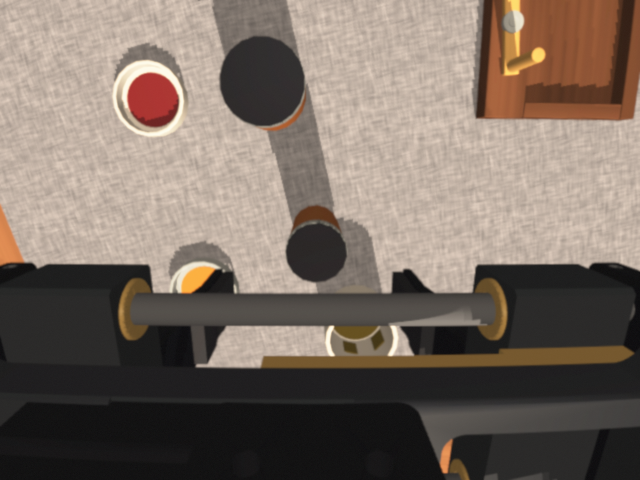

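The tall jar lid is at (316,250) and the wide jar lid at (262,82), both as predicted. I'll grip the tall jar.

arm_command(series=[-0.8,0.1,0.15,3,0,-0.8,0,0,3.5,0,-0.8,0,0,3,0,-0.8,0,0,2.1,0,-0.8,0,0,0,0,1,0,0,0,0,1,0,0,0,0,1,0,0,0,0,1,0,0,0,0,1,0,0,0,0])

```text
t: 13.57
tcp_pos: [0.4466, -0.0629, 0.0591]
tcp_rot: [0.781, 0.624, 0.0, 0.001]
contact_force: [0.6, 0.1, 1.1]
finger_gap: 0.0528
grasp_force: 0.0
```

arm_command(series=[1,0,0,0,0,1,0,0,0,0,1,0,0,0,0,1,0,0,0,0,1,0,0,0,0])

```text
t: 13.98
tcp_pos: [0.4461, -0.0628, 0.0585]
tcp_rot: [0.781, 0.624, -0.0, 0.0]
contact_force: [-1.3, -0.8, 7.2]
finger_gap: 0.0417
grasp_force: 30.0
```

```bash
python3 -c "
from h import *
go(.5459,-.3744,.064,-12.8)"
```

```text
t 13.98 p [ 0.4461 -0.0628  0.0585] x [ 0.22   0.975 -0.   ] y [ 0.975 -0.22   0.   ] gap 0.0417 F [-1.3 -0.8  7.2] j [ 0.78  0.25 -0.8   2.07  0.22  0.91 -0.36]
world turn -0.1 tool turn 0.1
shift cm [-28.2   16.59  -0.54]
```

arm_command(series=[1,0,0,-1,0,1,0,0,-3,0,1,0,0,-4,0,1,0,0,-3,0,1,-1.5,0.9,-1,0,1,-3,1.8,0,0,1,-3,1.8,0,0,1,-3,1.8,0,0,1,-3,1.8,0,0,1,-3,1.8,0,0])

```text
t: 14.82
tcp_pos: [0.5062, -0.247, 0.1785]
tcp_rot: [0.781, 0.624, -0.0, -0.0]
contact_force: [0.1, -0.1, 0.3]
finger_gap: 0.0416
grasp_force: 30.0
```

arm_command(series=[1,-3,1.8,0,0,1,-3,1.8,0,0,1,-3,1.8,0,0,1,-2,1.2,0,0,1,0,0,0,0,1,0,0,0,0,1,0,0,0,0])

```text
t: 15.4
tcp_pos: [0.5464, -0.3661, 0.1782]
tcp_rot: [0.781, 0.625, 0.0, -0.0]
contact_force: [0.1, 0.6, -1.1]
finger_gap: 0.0414
grasp_force: 30.0
```

```bash
python3 -c "
from h import *
go(.5459,-.3744,.064,-12.8)"
```

```text
t 15.4 p [ 0.5464 -0.3661  0.1782] x [0.219 0.976 0.001] y [ 0.976 -0.219 -0.   ] gap 0.0414 F [ 0.1  0.6 -1.1] j [ 0.96  0.52 -0.62  1.42  0.3   1.3   0.11]
world turn -0.1 tool turn 0.1
shift cm [-0.83  0.14 11.42]
```

arm_command(series=[1,-0.8,0.1,1.5,0,1,0,0,3,0,1,0,0,3,0,1,0,0,2,0,1,0,0,1,0,1,0,0,0.6,0,1,0,0,0.3,0,1,0,0,0.15,0,1,0,0,0,0,1,0,0,0,0])

```text
t: 16.23
tcp_pos: [0.5462, -0.3755, 0.0638]
tcp_rot: [0.781, 0.624, 0.0, 0.001]
contact_force: [-0.9, -0.3, -0.5]
finger_gap: 0.0415
grasp_force: 30.0
```

```bash
python3 -c "
from h import *
go(.5459,-.3744,.062,-12.8)"
```

```text
t 16.23 p [ 0.5462 -0.3755  0.0638] x [ 0.22   0.975 -0.001] y [ 0.975 -0.22   0.002] gap 0.0415 F [-0.9 -0.3 -0.5] j [ 0.95  0.63 -0.58  1.51  0.37  1.11  0.07]
world turn -0.1 tool turn 0.1
shift cm [ 0.1  -0.05  0.18]
```

arm_command(series=[1,0,0,0.15,0,1,0,0,0,0,1,0,0,0,0])

```text
t: 16.48
tcp_pos: [0.5462, -0.3756, 0.0626]
tcp_rot: [0.781, 0.624, 0.0, 0.001]
contact_force: [-1.6, 1.3, 5.6]
finger_gap: 0.0414
grasp_force: 30.0
```

arm_command(series=[-0.5,0,0,0,0,-0.5,0,0,0,0,-0.5,0,0,0,0,-0.5,0,0,0,0,-0.5,0,0,-1,0,-0.5,0,0,-3,0,-1,0,0,-4,0,-1,0,0,-4,0,-1,0,0,-2,0,-1,0,0,0,0])

```text
t: 17.32
tcp_pos: [0.5479, -0.3759, 0.2082]
tcp_rot: [0.781, 0.624, 0.001, 0.004]
contact_force: [1.1, -0.6, -0.7]
finger_gap: 0.0831
grasp_force: 0.0
```

```bash
python3 -c "
from h import *
go(.4334,.0566,.2,-12)
c=cam('top','t5.png')
cv2.imwrite('pics/t5b.png',cv2.resize(c['frame'][205:355,320:520,::-1],(800,600),interpolation=3))"
```

```text
t 17.32 p [ 0.5479 -0.3759  0.2082] x [ 0.22   0.975 -0.003] y [ 0.975 -0.22   0.009] gap 0.0831 F [ 1.1 -0.6 -0.7] j [ 0.97  0.5  -0.62  1.38  0.29  1.34  0.12]
world turn 0.7 tool turn -0.7
shift cm [ 39.68 -20.69   0.51]
```

View pics/t5b.png

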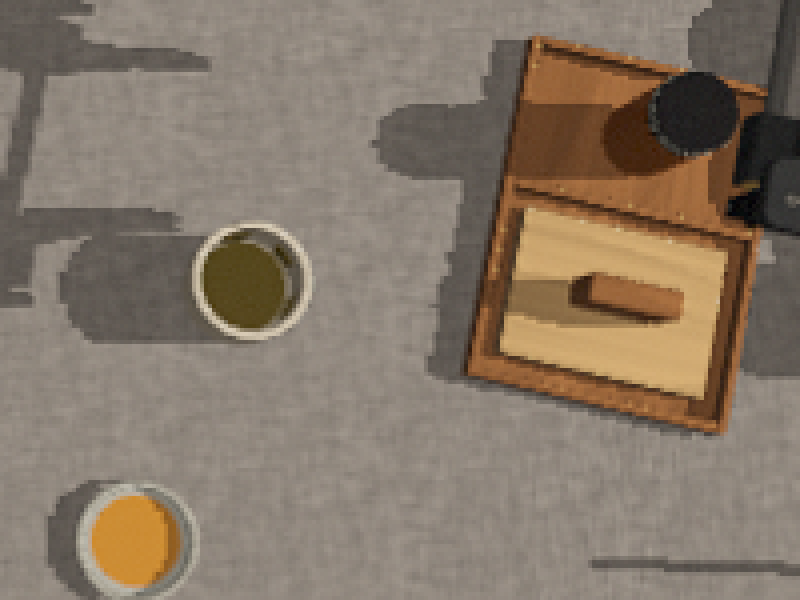

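The block lies flat in the large bay and the tall jar stands in the small bay. The open jar hasn't moved. Next is the wide jar.

arm_command(series=[-1,1.5,-0.8,0,0,-1,3.3,-1.72,0,0,-1,3.3,-1.72,0,0,-1,3.3,-1.72,0,0,-1,3.3,-1.72,0,0,-1,3.3,-1.72,0,0,-1,3.3,-1.72,0,0,-1,3.3,-1.72,0,0,-1,3.3,-1.72,0,0,-1,3.3,-1.72,0,0])

```text
t: 18.2
tcp_pos: [0.454, -0.0335, 0.2003]
tcp_rot: [0.781, 0.624, -0.001, -0.0]
contact_force: [0.7, -0.7, -0.1]
finger_gap: 0.0868
grasp_force: 0.0
```

arm_command(series=[-1,3.3,-1.72,0,0,-1,3.3,-1.72,0,0,-1,1.5,-0.8,0,0,-1,0,0,2,7,-1,0,0,2,7,-1,0,0,0,7,-1,0,0,0,7,-1,0,0,0,7,-1,0,0,0,2,-1,0,0,0,0])

```text
t: 19.03
tcp_pos: [0.4312, 0.0532, 0.1604]
tcp_rot: [0.939, 0.344, -0.001, -0.0]
contact_force: [-0.2, -0.0, -0.5]
finger_gap: 0.0868
grasp_force: 0.0
```

```bash
python3 -c "
from h import *
c=cam('wrist','w6.png')
print([proj(c,p) for p in ([.4334,.0566,.055],[.446,.163,.0],[.446,.163,.016])])
go(.434,.0566,.042,-50)"
```

```text
[array([310.74125436, 240.45754643]), array([223.0214954 , 132.86262949]), array([217.92811163, 131.77047891])]
t 19.08 p [0.4313 0.0532 0.1605] x [ 0.762  0.647 -0.001] y [ 0.647 -0.762 -0.001] gap 0.087 F [ 0.5  0.3 -0.5] j [ 0.72  0.04 -0.95  2.    0.04  1.12 -1.11]
world turn -0.4 tool turn 0.4
shift cm [ 0.43 -0.07 11.85]
```

View pics/w6.png

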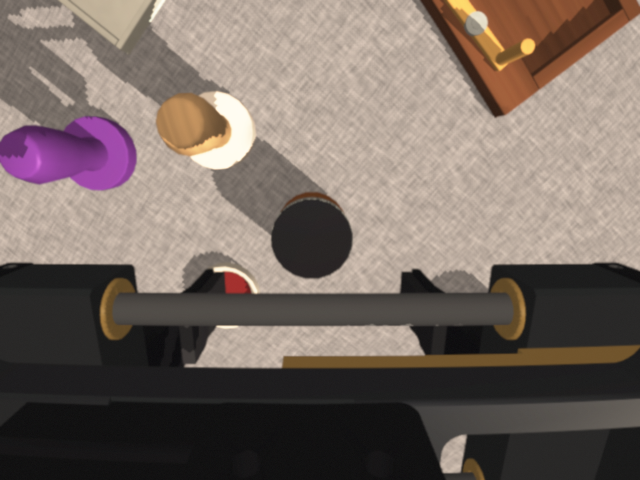

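```bash
python3 -c "
from h import *
import pickle
c=pickle.load(open('c0.pkl','rb'))['top']
print(at(c,(270,337),.02), at(c,(283,337),.02))
go(.434,.0575,.042,-50)"
```

```text
[0.33567588 0.0762908  0.02      ] [0.33586988 0.04917626 0.02      ]
t 19.08 p [0.4313 0.0532 0.1605] x [ 0.762  0.647 -0.001] y [ 0.647 -0.762 -0.001] gap 0.087 F [ 0.5  0.3 -0.5] j [ 0.72  0.04 -0.95  2.    0.04  1.12 -1.11]
world turn -0.4 tool turn 0.4
shift cm [ 0.49 -0.14 11.85]
```

The wide jar lid is at (312,238). The fingers clear the red bowl and the muller.

arm_command(series=[-1,0.45,-0.1,2.5,0,-1,0,0,3.5,0,-1,0,0,3,0,-1,0,0,1.8,0,-1,0,0,1,0,-1,0,0,0,0,1,0,0,0,0,1,0,0,0,0,1,0,0,0,0,1,0,0,0,0])

```text
t: 19.92
tcp_pos: [0.4355, 0.0569, 0.0441]
tcp_rot: [0.939, 0.344, 0.001, 0.001]
contact_force: [0.1, -0.3, -0.3]
finger_gap: 0.068
grasp_force: 0.0
```

arm_command(series=[1,0,0,0,0,1,0,0,0,0,1,0,0,0,0,1,0,0,0,0])

```text
t: 20.25
tcp_pos: [0.4351, 0.0569, 0.0436]
tcp_rot: [0.939, 0.344, 0.0, 0.0]
contact_force: [-1.4, -0.9, 7.3]
finger_gap: 0.0587
grasp_force: 30.0
```

```bash
python3 -c "
from h import *
go(.5755,.3157,.16)"
```

```text
t 20.25 p [0.4351 0.0569 0.0436] x [0.763 0.646 0.   ] y [ 0.646 -0.763  0.001] gap 0.0587 F [-1.4 -0.9  7.3] j [ 0.61  0.28 -0.91  2.1   0.29  0.88 -1.33]
shift cm [ 27.44 -10.67 -11.64]
```

arm_command(series=[1,0,0,-1,0,1,0,0,-3,0,1,0,0,-4,0,1,0,0,-4,0,1,1.5,-0.6,-1.6,0,1,3,-1.2,0,0,1,3,-1.2,0,0,1,3,-1.2,0,0,1,3,-1.2,0,0,1,3,-1.2,0,0])

```text
t: 21.08
tcp_pos: [0.5183, 0.2151, 0.1793]
tcp_rot: [0.939, 0.344, -0.0, 0.0]
contact_force: [1.2, -0.1, -0.4]
finger_gap: 0.0587
grasp_force: 30.0
```

arm_command(series=[1,3,-1.2,0,0,1,3,-1.2,0,0,1,3,-1.2,0,0,1,1.9,-0.5,0,0,1,0,0,0,0,1,0,0,0,0,1,0,0,0,0])

```text
t: 21.67
tcp_pos: [0.5742, 0.3151, 0.1792]
tcp_rot: [0.939, 0.344, -0.0, 0.0]
contact_force: [-0.1, -0.5, -1.3]
finger_gap: 0.0589
grasp_force: 30.0
```

```bash
python3 -c "
from h import *
go(.5755,.3157,.049)
c=cam('wrist','w7.png')
for q in ([-.0875,-.055],[.0875,-.055],[.0875,.055],[0,-.055]):
  print(proj(c,[.533+q[0]-.016*q[1],.315+q[1]+.016*q[0],.015]))"
```

```text
t 21.67 p [0.5742 0.3151 0.1792] x [ 0.763  0.647 -0.001] y [ 0.647 -0.763 -0.   ] gap 0.0589 F [-0.1 -0.5 -1.3] j [ 0.06  0.61 -0.92  1.42  0.49  1.35 -1.75]
shift cm [ 0.14  0.04 13.02]
[272.55977812 360.72705254]
[392.3849246  227.19858708]
[296.2610133  146.41908871]
[329.37504168 297.67396651]
```

View pics/w7.png

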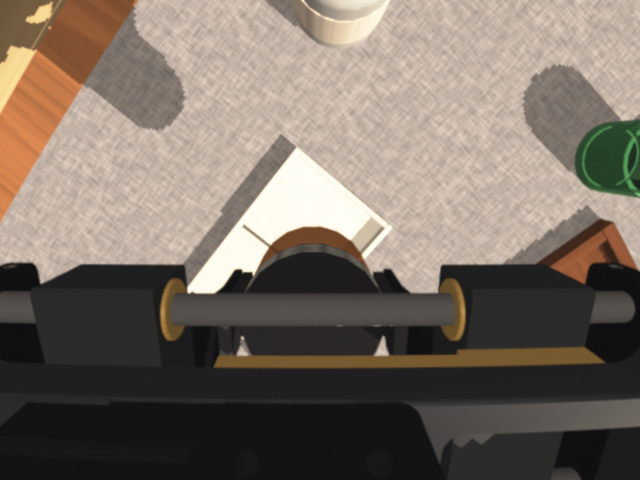

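The tray corners at (391,228) and (296,148) match the estimate. Lowering the jar.

arm_command(series=[1,0.1,0,1.5,0,1,0,0,3,0,1,0,0,3.5,0,1,0,0,2.5,0,1,0,0,1.3,0,1,0,0,0.7,0,1,0,0,0.3,0,1,0,0,0.15,0,1,0,0,0,0,1,0,0,0,0])

```text
t: 22.55
tcp_pos: [0.5759, 0.3169, 0.0509]
tcp_rot: [0.939, 0.344, 0.001, -0.0]
contact_force: [0.1, -0.5, -0.4]
finger_gap: 0.0591
grasp_force: 30.0
```

arm_command(series=[1,0,0,0.2,0,1,0,0,0.15,0,1,0,0,0,0,1,0,0,0,0])

```text
t: 22.88
tcp_pos: [0.5759, 0.3168, 0.0477]
tcp_rot: [0.939, 0.344, 0.001, 0.0]
contact_force: [-1.9, -2.2, 9.9]
finger_gap: 0.0592
grasp_force: 30.0
```

arm_command(series=[-1,0,0,0,0,-1,0,0,0,0,-1,0,0,0,0,-1,0,0,0,0,-1,0,0,0,0,-1,0,0,-1,0,-1,0,0,-3,0,-1,0,0,-4,0,-1,0,0,-4,0,-1,0,0,-3,0])

```text
t: 23.72
tcp_pos: [0.5753, 0.3172, 0.2003]
tcp_rot: [0.939, 0.345, 0.001, -0.0]
contact_force: [0.6, 1.4, 0.6]
finger_gap: 0.0873
grasp_force: 0.0
```

```bash
python3 -c "
from h import *
go(.446,.163,.2,-50)"
```

```text
t 23.72 p [0.5753 0.3172 0.2003] x [0.762 0.647 0.003] y [ 0.647 -0.762  0.   ] gap 0.0873 F [0.6 1.4 0.6] j [ 0.06  0.59 -0.93  1.39  0.48  1.39 -1.74]
world turn -0.3 tool turn 0.3
shift cm [-19.84   3.39  -0.03]
```

arm_command(series=[-0.4,-3.3,0.56,0,0,-0.4,-3.3,0.56,0,0,-0.4,-3.3,0.56,0,0,-0.4,-3.3,0.56,0,0,-0.4,-3.3,0.56,0,0,-0.4,-3.3,0.56,0,0,-0.4,0,0,0,-7,-0.4,0,0,0,-7,-0.4,0,0,0,-7,-0.4,0,0,0,-7])

```text
t: 24.55
tcp_pos: [0.4459, 0.1627, 0.1968]
tcp_rot: [0.826, 0.564, 0.0, 0.001]
contact_force: [-0.2, 0.0, 0.2]
finger_gap: 0.0608
grasp_force: 0.0
```

arm_command(series=[-0.4,0,0,0,0,-0.4,0,0,0,0,-0.4,0,0,0,0])

```text
t: 24.8
tcp_pos: [0.4459, 0.163, 0.1963]
tcp_rot: [0.829, 0.56, 0.0, 0.0]
contact_force: [0.6, 0.0, -0.4]
finger_gap: 0.0606
grasp_force: 0.0
```

```bash
python3 -c "
from h import *
c=cam('wrist','w8.png')
print([proj(c,p) for p in ([.446,.163,.09],[.446,.163,.016],[.446,.193,.016],[.446,.133,.016])])
go(.446,.163,.055)"
```

```text
[array([312.48161129, 245.26654512]), array([312.50557999, 224.9437942 ]), array([300.28998187, 195.22674801]), array([324.23551518, 253.49180514])]
t 24.85 p [0.4459 0.163  0.1962] x [ 0.373  0.928 -0.   ] y [ 0.928 -0.373  0.   ] gap 0.061 F [-0.2  0.3  1. ] j [ 0.64  0.17 -1.16  1.86  0.16  1.21 -0.95]
shift cm [1.000e-02 0.000e+00 1.412e+01]
```

View pics/w8.png

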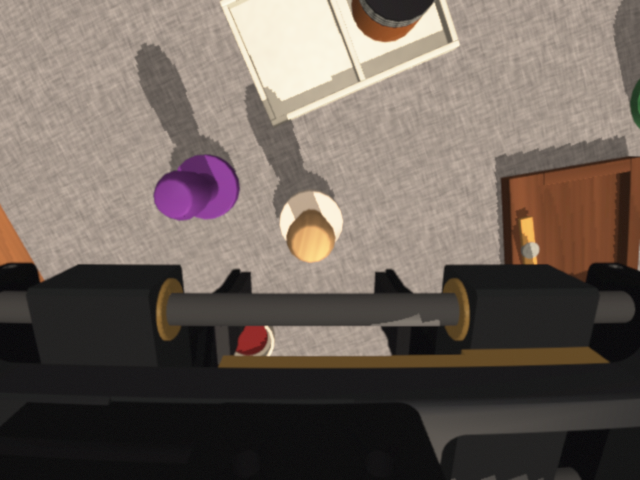

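The muller (wooden grip, white foot) is at (310,240), about 2–3 mm from the prediction. I'll correct for that and go down.

arm_command(series=[-0.4,0.25,-0.1,2,0,-0.4,0,0,3,0,-0.4,0,0,3.5,0,-0.4,0,0,3,0,-0.4,0,0,1.8,0,-0.4,0,0,0.8,0,-0.4,0,0,0,0,1,0,0,0,0,1,0,0,0,0,1,0,0,0,0])

```text
t: 25.68
tcp_pos: [0.4469, 0.1657, 0.0564]
tcp_rot: [0.828, 0.561, 0.001, 0.001]
contact_force: [-0.3, -0.6, -0.0]
finger_gap: 0.0483
grasp_force: 0.0
```

arm_command(series=[1,0,0,0,0,1,0,0,0,0,1,0,0,0,0,1,0,0,0,0,1,0,0,0,0])

```text
t: 26.1
tcp_pos: [0.4463, 0.1658, 0.0557]
tcp_rot: [0.828, 0.561, 0.0, 0.0]
contact_force: [-2.9, -0.6, 7.8]
finger_gap: 0.0361
grasp_force: 30.0
```

```bash
python3 -c "
from h import *
go(.4905,.3143,.18)"
```

```text
t 26.1 p [0.4463 0.1658 0.0557] x [0.37  0.929 0.   ] y [ 0.929 -0.37   0.001] gap 0.0361 F [-2.9 -0.6  7.8] j [ 0.46  0.4  -1.03  2.    0.42  0.97 -1.16]
shift cm [ 15.44  -1.38 -12.42]
```

arm_command(series=[1,0,0,-1,0,1,0,0,-2,0,1,0,0,-3,0,1,0,0,-3,0,1,0,0,-2,0,1,2.5,-0.2,0,0,1,3,-0.3,0,0,1,3,-0.3,0,0,1,3,-0.3,0,0,1,2.5,-0.2,0,0])

```text
t: 26.93
tcp_pos: [0.4857, 0.302, 0.1654]
tcp_rot: [0.828, 0.561, -0.0, -0.0]
contact_force: [0.8, 0.4, -1.4]
finger_gap: 0.0363
grasp_force: 30.0
```

arm_command(series=[1,1.4,-0.1,0,0,1,0,0,0,0,1,0,0,0,0,1,0,0,0,0])

```text
t: 27.27
tcp_pos: [0.4898, 0.3128, 0.1651]
tcp_rot: [0.828, 0.561, -0.0, 0.0]
contact_force: [0.2, -0.0, -2.4]
finger_gap: 0.0363
grasp_force: 30.0
```

```bash
python3 -c "
from h import *
go(.4905,.3143,.0615)
c=cam('wrist','w9.png')"
```

```text
t 27.27 p [0.4898 0.3128 0.1651] x [ 0.37   0.929 -0.001] y [ 0.929 -0.37  -0.   ] gap 0.0363 F [ 0.2 -0.  -2.4] j [ 0.17  0.5  -1.05  1.64  0.45  1.27 -1.35]
shift cm [1.700e-01 1.000e-02 1.036e+01]
```

View pics/w9.png

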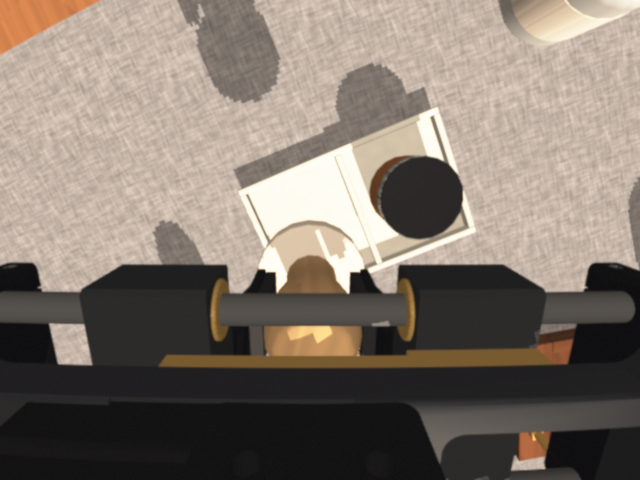

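The muller hangs straight over the empty bay, and the wide jar sits in the other. Lowering the muller.

arm_command(series=[1,0.15,0,1.5,0,1,0,0,3,0,1,0,0,2.5,0,1,0,0,1.5,0,1,0,0,1,0,1,0,0,0.5,0,1,0,0,0.2,0,1,0,0,0,0,1,0,0,0,0])

```text
t: 28.07
tcp_pos: [0.491, 0.3155, 0.064]
tcp_rot: [0.828, 0.561, 0.001, 0.0]
contact_force: [0.8, -0.1, -2.4]
finger_gap: 0.0361
grasp_force: 30.0
```

arm_command(series=[1,0,0,0.25,0,1,0,0,0.15,0,1,0,0,0,0,1,0,0,0,0])

```text
t: 28.4
tcp_pos: [0.4909, 0.3155, 0.0598]
tcp_rot: [0.828, 0.561, 0.001, 0.0]
contact_force: [-0.9, 0.5, 4.8]
finger_gap: 0.0361
grasp_force: 30.0
```

arm_command(series=[-0.35,0,0,0,0,-0.35,0,0,0,0,-0.35,0,0,0,0,-0.35,0,0,0,0,-0.35,0,0,0,0,-0.35,0,0,-1,0,-0.35,0,0,-3,0,-0.35,0,0,-4,0,-0.35,0,0,-4,0,-0.35,0,0,-3,0])

```text
t: 29.23
tcp_pos: [0.4904, 0.3159, 0.213]
tcp_rot: [0.827, 0.562, 0.001, -0.0]
contact_force: [-0.5, -0.1, 0.0]
finger_gap: 0.0585
grasp_force: 0.0
```

arm_command(series=[-0.35,-3,0,0,0,-0.35,-4,0,0,0,-0.35,-4,0,0,0,-0.35,-4,0,0,0,-0.35,-4,0,0,0,-0.35,-3,0,0,0,-0.35,0,0,0,0,-0.35,0,0,0,0])

```text
t: 29.9
tcp_pos: [0.4133, 0.1185, 0.2105]
tcp_rot: [0.829, 0.56, -0.0, 0.002]
contact_force: [-0.6, 0.9, 0.4]
finger_gap: 0.059
grasp_force: 0.0
```

```bash
python3 -c "
from h import *
st();c=cam('top','t9.png')"
```

```text
t 29.9 p [0.4133 0.1185 0.2105] x [ 0.373  0.928 -0.002] y [ 0.928 -0.373  0.003] gap 0.059 F [-0.6  0.9  0.4] j [ 0.86 -0.06 -1.18  1.94 -0.06  1.22 -0.68]
```

View pics/t9.png

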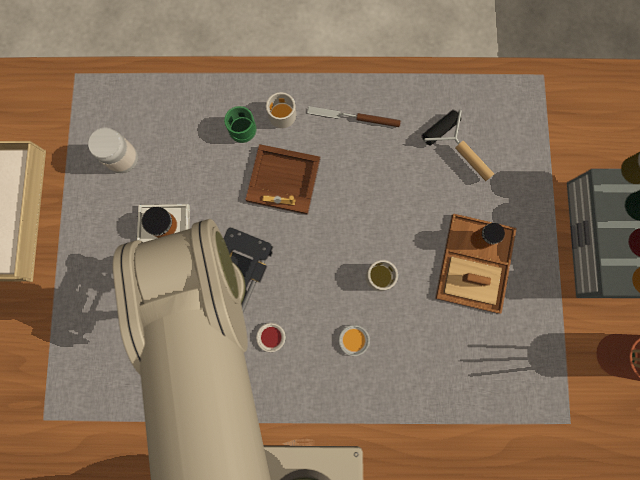

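The wooden tray is right and the open jar hasn't moved. The arm hides the muller, so I'll check it numerically in the scene view by comparing the grip's colour blob with where it should project.

```bash
python3 -c "
from h import *
import pickle
c=cam('scene','s9.png');c0=pickle.load(open('c0.pkl','rb'))['scene']
def chk(c,x,y,z0):
    q=np.array([proj(c,[x,y,z0+z]) for z in (0,.016,.035,.05,.078,.09)]).round(0).astype(int)
    for u,v in q: print((u,v),c['frame'][v,u])
    v=q[-2][1]; d=c['frame'][v,q[-2][0]-14:q[-2][0]+15].astype(int); print((d[:,0]-d[:,2]))
    v=q[3][1]; d=c['frame'][v,q[3][0]-14:q[3][0]+15].astype(int); print((d[:,0]-d[:,2]))
print('before');chk(c0,.4468,.1655,0)
print('after');chk(c,.491,.3155,.004)"
```

```text
before
(np.int64(380), np.int64(241)) [235 213 177]
(np.int64(380), np.int64(237)) [143 110  73]
(np.int64(381), np.int64(232)) [140 107  70]
(np.int64(382), np.int64(228)) [151 116  78]
(np.int64(383), np.int64(220)) [243 201 135]
(np.int64(384), np.int64(217)) [245 203 136]
[ 28  27  27  28  33  50  81 100 105 109 106 105 107 107 108 108 110 105
  99  85  68  51  37  30  28  26  27  28  27]
[16 16 16 18 26 38 54 72 86 89 86 82 77 75 73 72 70 71 66 61 51 37 31 28
 29 26 27 26 26]
after
(np.int64(438), np.int64(269)) [195 161 127]
(np.int64(439), np.int64(265)) [148 114  77]
(np.int64(441), np.int64(261)) [145 110  75]
(np.int64(442), np.int64(257)) [158 122  82]
(np.int64(444), np.int64(249)) [248 212 142]
(np.int64(445), np.int64(246)) [183 140  96]
[ 34  30  30  33  54  90 105 107 106 103 101 102 100 105 106 111 109 106
  98  87  75  56  39  29  29  29  27  28  28]
[27 25 25 26 28 32 55 83 95 94 90 87 83 77 76 74 75 72 72 69 64 52 41 43
 42 41 37 36 35]
```

The muller's profile at its place matches the one it had while standing at the start, so it is upright and in place. Handing in.

```bash
python3 -c "
from station import manip
print(manip.close_job())"
```

```text
the job is handed in; nothing more can be done
None
```

I made up both kits and handed the job in at about 30 s of the 112 s; the hand-in gave no verdict. The block and tall jar are in the wooden tray, the wide jar and muller are in the white tray, and the open jar hasn't moved. The arm hid the muller at the end, so I confirmed its position only from scene-camera pixels.

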